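Load spray cans and wind them in to the marking head

TASK

Get the three spray cans ready for date marking: take the loose cap off every can that has one and leave the caps in the compartments of the wooden tray, and stand every can upright in a pocket of the carriage, one to a pocket. Only when all are loaded, turn the handwheel clockwise until the carriage's pointers stand at the white set line, then press the start button once the carriage is there; leave the small carton and the bearing ring alone.

Things in the scene. Friction and masses are not known exactly. Their poses are not given: they have to be found in the camera images.
- can1: Red 52 mm diameter spray can with a white band, 0.2 kg: straight wall up to 100 mm, then a flat metal shoulder 48 mm across at 106 mm, a collar 30 mm across up to 112 mm and a thin spray stem (10 mm across) up to 124 mm. Origin: centre of its underside; z up along the can. Starts upright on the bench, with or without its cap (151 mm tall with it).
- can2: Red 52 mm diameter spray can with a white band, 0.2 kg: straight wall up to 100 mm, then a flat metal shoulder 48 mm across at 106 mm, a collar 30 mm across up to 112 mm and a thin spray stem (10 mm across) up to 124 mm. Origin: centre of its underside; z up along the can. Starts upright on the bench, with or without its cap (151 mm tall with it).
- can3: Red 52 mm diameter spray can with a white band, 0.2 kg: straight wall up to 100 mm, then a flat metal shoulder 48 mm across at 106 mm, a collar 30 mm across up to 112 mm and a thin spray stem (10 mm across) up to 124 mm. Origin: centre of its underside; z up along the can. Starts upright on the bench, with or without its cap (151 mm tall with it).
- cap1: Loose white plastic cap of can 1: a cup 42 mm across, 45 mm tall, 3 mm wall, closed at the top, no threads; it only rests on the can's shoulder over the collar with 3 mm play, so it lifts straight off. About 20 g; a firm but moderate grip (20 to 40 N) is enough. Origin: centre of its open rim (its lower end on the can); z towards its closed end.
- capmid1 (a point): The middle of cap 1, on its axis 22.5 mm from either end.
- cap2: Loose white plastic cap of can 2: a cup 42 mm across, 45 mm tall, 3 mm wall, closed at the top, no threads; it only rests on the can's shoulder over the collar with 3 mm play, so it lifts straight off. About 20 g; a firm but moderate grip (20 to 40 N) is enough. Origin: centre of its open rim (its lower end on the can); z towards its closed end.
- capmid2 (a point): The middle of cap 2, on its axis 22.5 mm from either end.
- cap3: Loose white plastic cap of can 3: a cup 42 mm across, 45 mm tall, 3 mm wall, closed at the top, no threads; it only rests on the can's shoulder over the collar with 3 mm play, so it lifts straight off. About 20 g; a firm but moderate grip (20 to 40 N) is enough. Origin: centre of its open rim (its lower end on the can); z towards its closed end.
- capmid3 (a point): The middle of cap 3, on its axis 22.5 mm from either end.
- cap_tray: Pale wooden tray, 0.6 kg, lying loose on the bench, 68 x 200 mm, 22 mm tall, with three square compartments in a row along its y axis, each about 60 x 61 mm inside, centred at y = -65.3, 0 and +65.3 mm, floor 4 mm above the bench, walls 4 mm thick, 22 mm high. Origin: centre of its underside. x across the row, y along the row, z up.
- shuttle: The marking machine's dark bed, fixed to the bench, 260 mm (its x, away from the robot) by 250 mm (its y) and 20 mm high; origin: centre of its underside. A dark marking head 95 mm high stands across its far end, 80 mm beyond the origin. The handwheel stands on a pedestal on its right (-y) side, the start box on its left (+y) side.
- carriage_mid (a point): Centre of the carriage's pocket floor, 35 mm above the bench. Aluminium carriage 74 x 210 mm, sliding along the bed's x, moved only by the handwheel; three square pockets in a row along y, each 62 x 62 mm inside, walls 6 mm thick, 15 mm above the floor. Axes parallel to the bed's (x towards the marking head).
- pocket0 (a point): Centre of the floor of carriage pocket 0 (0 the rightmost, 68 mm apart); one can goes in a pocket.
- pocket1 (a point): Centre of the floor of carriage pocket 1 (0 the rightmost, 68 mm apart); one can goes in a pocket.
- pocket2 (a point): Centre of the floor of carriage pocket 2 (0 the rightmost, 68 mm apart); one can goes in a pocket.
- set_line (a point): Point above the middle of the bed on the white set line (seen on the strips at both ends of the carriage). The carriage is at the line when the black pointers at the middle of its two ends stand at it, i.e. when carriage_mid has the line's x in the bed's frame; within 4 mm will do.
- handwheel (a joint): Angle of the horizontal handwheel about its upright axis, rad, growing CLOCKWISE seen from above, from 0 to stops at 5.6. It winds the carriage in towards the marking head by 16 mm per rad; the carriage is at the set line at 4.40 rad. At the start it reads 0 to 0.8. It turns with a drag of about 0.15 N m and stays where it is left.
- wheel_hub (a point): On the wheel's axis at rim height, 115 mm above the bench. Round steel rim, 120 mm centreline diameter, 14 mm thick, no crank handle; hub 28 mm across; three 10 mm spokes 120 degrees apart, one (white index on the rim) pointing along the bed's +x at angle 0. Grip the rim from above between spokes, one finger inside, one outside. Pedestal below: 70 x 70 mm, 75 mm high.
- start (a joint): Travel of the start button, m, 0 when up, 0.006 fully pressed (about 5 N); it springs back. Starts the marking; counts as pressed beyond 0.004.
- start_top (a point): Centre of the top of the round grey start button, 30 mm across, pressed straight down; it stands on the grey start box to the left of the bed.
- carton: Small loose cardboard box 60 x 80 x 40 mm; bystander, leave alone. Origin: centre of underside.
- bearing: Loose steel bearing ring 60 mm across, 18 mm tall, lying on the bench; bystander, leave alone. Origin: centre of underside.

How it is judged:
On the way, in this order (a step that is already met when the one before it is completed fails the run):
1. every can stands in a carriage pocket and every cap lies in the tray, before the carriage is wound in (x of capmid1 in the frame of cap_tray between -0.032 and 0.032 m and y of capmid1 in the frame of cap_tray between -0.098 and 0.098 m and z of each of capmid1, capmid2, capmid3 in the frame of cap_tray below 0.031 m and linear speed of each of cap1, can1, cap2, can2, cap3, can3 below 0.03 m/s and x of can1 in the frame of carriage_mid between -0.03 and 0.03 m and y of can1 in the frame of carriage_mid between -0.1 and 0.1 m and z of can1 in the frame of carriage_mid between -0.005 and 0.005 m and angle between each of can1, can2, can3's own z axis and vertical below 0.1 rad and x of capmid2 in the frame of cap_tray between -0.032 and 0.032 m and y of capmid2 in the frame of cap_tray between -0.098 and 0.098 m and x of can2 in the frame of carriage_mid between -0.03 and 0.03 m and y of can2 in the frame of carriage_mid between -0.1 and 0.1 m and z of can2 in the frame of carriage_mid between -0.005 and 0.005 m and x of capmid3 in the frame of cap_tray between -0.032 and 0.032 m and y of capmid3 in the frame of cap_tray between -0.098 and 0.098 m and x of can3 in the frame of carriage_mid between -0.03 and 0.03 m and y of can3 in the frame of carriage_mid between -0.1 and 0.1 m and z of can3 in the frame of carriage_mid between -0.005 and 0.005 m and value of joint handwheel below 1.6 rad), for 0.2 s.
2. the handwheel has been wound so that the carriage stands at the set line (value of joint handwheel between 4.15 and 4.65 rad and velocity of joint handwheel between -0.05 and 0.05 rad/s), for 0.3 s.
3. the start button is pressed with the carriage at the line (value of joint start above 0.004 m and value of joint handwheel between 4.15 and 4.65 rad), for 0.05 s.
At the end, for the whole second after the job is handed in: Every can present stands upright in a carriage pocket and every cap present lies in a tray compartment (any way up, down on its floor), all at rest; the handwheel is within 0.25 rad of 4.40 rad (carriage within 4 mm of the set line), the start button has been pressed after that and released (all of step 2 and x of capmid1 in the frame of cap_tray between -0.032 and 0.032 m and y of capmid1 in the frame of cap_tray between -0.098 and 0.098 m and z of each of capmid1, capmid2, capmid3 in the frame of cap_tray below 0.031 m and linear speed of each of cap1, can1, cap2, can2, cap3, can3 below 0.03 m/s and x of can1 in the frame of carriage_mid between -0.03 and 0.03 m and y of can1 in the frame of carriage_mid between -0.1 and 0.1 m and z of can1 in the frame of carriage_mid between -0.005 and 0.005 m and angle between each of can1, can2, can3's own z axis and vertical below 0.1 rad and x of capmid2 in the frame of cap_tray between -0.032 and 0.032 m and y of capmid2 in the frame of cap_tray between -0.098 and 0.098 m and x of can2 in the frame of carriage_mid between -0.03 and 0.03 m and y of can2 in the frame of carriage_mid between -0.1 and 0.1 m and z of can2 in the frame of carriage_mid between -0.005 and 0.005 m and x of capmid3 in the frame of cap_tray between -0.032 and 0.032 m and y of capmid3 in the frame of cap_tray between -0.098 and 0.098 m and x of can3 in the frame of carriage_mid between -0.03 and 0.03 m and y of can3 in the frame of carriage_mid between -0.1 and 0.1 m and z of can3 in the frame of carriage_mid between -0.005 and 0.005 m and value of joint start below 0.002 m); the robot touches nothing.
It fails at once if the carton is pushed more than 3 cm (distance of carton from where it was at the start of the episode above 0.03 m).
It fails at once if the bearing is pushed more than 3 cm (distance of bearing from where it was at the start of the episode above 0.03 m).
Of cap1, cap2, cap3 only 1 to 3 are there at a start; the rules pass over those that are not, and their reading is None.
At some moment in a run one of cap_tray may be knocked a few centimetres aside while the robot is not near it.
It also fails if it takes over 210 s, if anything falls off the work surface, if the arm or the gripper's body presses on something with over 40 N, if the wrist force passes 120 N, or if a joint passes its speed limit or range.

ROBOT

A 6-joint arm with a two-finger parallel gripper is mounted at the origin on the work surface. World frame = base frame: x ahead of the robot, y to its left, z up, the work surface at z = 0. Lengths are in m, angles in rad, forces in N, time in s.
With the tool pointing down it reaches from about 0.35 to 0.975 m from the base axis. Payload 4.9 kg.
Tool frame: the origin (TCP) lies where the fingers leave the gripper's body, on its centre line; the fingertips stand 73 mm ahead of it and the grasp point (between the pads) lies 54 mm ahead of it; z points along the fingers, y is the line along which they close (so a half turn about z gives the same grasp; the last joint's range is limited). The gripper opens to 85 mm and grips with 20 to 120 N. Pads are 22 mm wide; open, the fingers measure 114 mm over their backs; the gripper's body (76 mm by 85 mm) begins 54 mm behind the grasp point. The pads swing forward as they close: fully open they stand 13 mm farther back than shut.
Start: joints at [-1.461, 0.053, 1.613, -0, 1.476, -0.119], TCP at [0.142, -0.609, 0.304] pointing down, gripper open.
Joint ranges: [-3.01, 3.01], [-1.01, 2.22], [0.06, 2.58], [-1.02, 4.17], [0.09, 2.62], [-3.14, 3.14]. Speed limits (rad/s): [2.57, 2.57, 3.14, 3.14, 3.14, 3.14].

INTERFACE

Orientations are given as a 3x3 rotation matrix whose columns are the frame's x, y, z axes.
In Python, from plant import bot gives the robot as it stands.
- The arm moves only by the shell command python3 -m creep 'ROWS' [OPENING] [FORCE]. ROWS is text: rows parted by semicolons, each of 4 numbers parted by spaces: the shift along the world's x, y, z in m, then the turn about the world's z in units of 5 degrees (1.0 is 5 degrees). In form: tx ty tz turn; .... A call has 1 to 10 rows; each row shifts and turns the commanded pose from where the row before left it; what a row does not reach is not made up. A row lasts 1/10 s, in which the tool goes at most 50 mm and 8.59 degrees, less where a joint would pass 70% of its speed; a pose out of reach is approached as far as the arm can. A call is refused whole if a number of a shift passes 0.05 or a number of a turn 1, either way. A call with a gripper value outside its range is refused whole. OPENING is the opening, from 0 (shut) to 1 (fully open), set as the call begins (- or left out, the last holds). The fingers move at their own pace and stop on an object; FORCE is the grip in N (left out, the last holds). Time passes only in rows, so rows that do not move let the fingers close. It gives the time, the measured TCP pose, the force, the opening and the grip force at its end, in the units of the state.
- bot.state(): the state, without advancing time (a new reading comes with each control period).
- bot.snapshot(name): name is "scene" or "top" or "wrist"; returns a dict with "color" (420x560x3 uint8, red, green, blue), "mtx" (3x3 intrinsics, pixels), "eye" and "rotation" of the camera in the world. Camera axes: x right, y down, z forward; pixel columns grow to the right and rows downward; lengths in m; the calibration is good to about 2 mm. The wrist camera is an equidistant fisheye: a pixel r from the principal point sees the ray r / f radians off the axis. A picture is of the moment at which its call begins. There is no depth.
- bot.job_done(): hands the job in; it is judged then, once.
Trained networks look in the newest picture that a camera, given by its name, has taken for a name from the list of things; names that differ only in an ending like _2 or _b are one class to them, and where a whole thing is asked for, a point or a joint stands for the part that bears it (a point fixed in the world has none). Each returns a list of dicts, best first, with "score" (0 to 1); they miss things now and then, are a little off and sometimes report something else, mostly with a low value. They report only what shows in the picture. A call takes as long as a camera call.
- bot.recognise(label, camera): "rect" ([left, top, right, bottom] in pixels, round what is visible of it).
- bot.cut_out(label, camera): "mask" (420x560 bool, what is visible of it) and "rect" ([left, top, right, bottom] in pixels, round what is visible of it).
The state is a dict: "t": time; "joints": joint angles; "dq": joint speeds; "joint_torque": joint torques, N m; "ee_pos": TCP position; "ee_rot": TCP orientation; "force": force on the tool from outside, world axes, zero at the start; "wrist_torque": the same for the moment, N m; "finger_gap": opening from 0.0 (shut) to 1.0 (fully open); "gripper_force": force on a finger pad.
Only numpy, scipy, OpenCV 4.12 (cv2) and the standard library are available. Lean on these libraries where they do the work, as an engineer would, in place of code of your own. Each camera call takes 0.05 s, during which the arm holds its last target. There are 200 camera calls.

## Working session

There is one attempt and no reset: what is moved stays moved. The work goes in short steps, Python scripts to look and compute and a shell command to move; the robot and the scene stay as the last step left them, time stands still between calls to the robot, and variables do not carry over. Pictures are saved under pics/ and viewed, at most 18 in all, crops included, and the job is handed in when it is done.

```bash
mkdir -p pics; ls
python3 - <<'E'
from plant import bot
import cv2
for n in ("scene","top"):
    s=bot.snapshot(n); cv2.imwrite(f"pics/{n}0.png",s["color"][:,:,::-1]); print(n,s["mtx"].round(1).tolist(),s["eye"],s["rotation"].round(3).tolist())
    for l in ["can1","cap1","cap_tray","shuttle","carriage_mid","wheel_hub","start_top","carton","bearing"]:
        print(l,[(round(d["score"],2),[int(v) for v in d["rect"]]) for d in bot.recognise(l,n)][:5])
print(bot.state())
E
```

```text
pics
scene [[474.8, 0.0, 271.7], [0.0, 474.8, 209.0], [0.0, 0.0, 1.0]] [ 0.88457433 -0.65980602  1.02314728] [[0.882, 0.368, -0.295], [0.472, -0.682, 0.559], [0.004, -0.632, -0.775]]
can1 [(0.72, [235, 182, 257, 214]), (0.7, [186, 243, 209, 277]), (0.62, [166, 335, 197, 374])]
cap1 [(0.94, [163, 320, 192, 354]), (0.85, [236, 162, 250, 184]), (0.75, [187, 227, 208, 252])]
cap_tray [(0.66, [309, 122, 342, 173])]
shuttle [(0.9, [257, 161, 396, 299])]
carriage_mid [(0.57, [279, 173, 336, 241])]
wheel_hub [(0.75, [260, 234, 316, 282])]
start_top [(0.36, [255, 159, 396, 297])]
carton [(0.74, [227, 334, 268, 382]), (0.41, [280, 171, 339, 241])]
bearing [(0.66, [259, 155, 279, 170])]
top [[477.3, 0.0, 269.7], [0.0, 477.3, 210.8], [0.0, 0.0, 1.0]] [0.30282651 0.00373962 1.22357202] [[-0.003, -0.981, 0.192], [-1.0, 0.0, -0.014], [0.014, -0.192, -0.981]]
can1 [(0.87, [407, 195, 431, 224]), (0.55, [330, 233, 353, 256]), (0.54, [230, 245, 254, 264]), (0.52, [325, 239, 345, 262]), (0.17, [285, 135, 340, 191])]
cap1 [(0.84, [420, 192, 446, 214]), (0.84, [331, 232, 351, 255]), (0.67, [322, 241, 348,
[... 414 characters left out ...]
        1.47597358e+00, -1.18982464e-01]), 'dq': array([ 0.00047459, -0.00124667,  0.00064391, -0.00061487,  0.00055389,
       -0.00193943]), 'joint_torque': array([-2.20745322e-03, -3.93692887e+01, -3.70476508e+01, -1.64230664e-04,
        3.35265950e-04, -9.76689705e-06]), 'ee_pos': array([ 0.1417582 , -0.6086946 ,  0.30390362]), 'ee_rot': array([[ 9.73939667e-01,  2.26807242e-01, -1.92557383e-05],
       [ 2.26807242e-01, -9.73939667e-01, -2.11168184e-05],
       [-2.35433747e-05,  1.61991661e-05, -1.00000000e+00]]), 'force': array([-1.07475934,  0.15535114,  0.88136861]), 'wrist_torque': array([0.00423632, 0.03401623, 0.01919878]), 'gripper_force': 0.0, 'finger_gap': 1.0005787823485348}
```

Run:
```python
import cv2
a=cv2.imread("pics/top0.png")[90:300,60:460]; cv2.imwrite("pics/topc.png",cv2.resize(a,None,fx=2,fy=2,interpolation=2))
a=cv2.imread("pics/scene0.png")[105:395,150:410]; cv2.imwrite("pics/scenec.png",cv2.resize(a,None,fx=2,fy=2,interpolation=2))
```

```text
(no output)
```

View pics/topc.png

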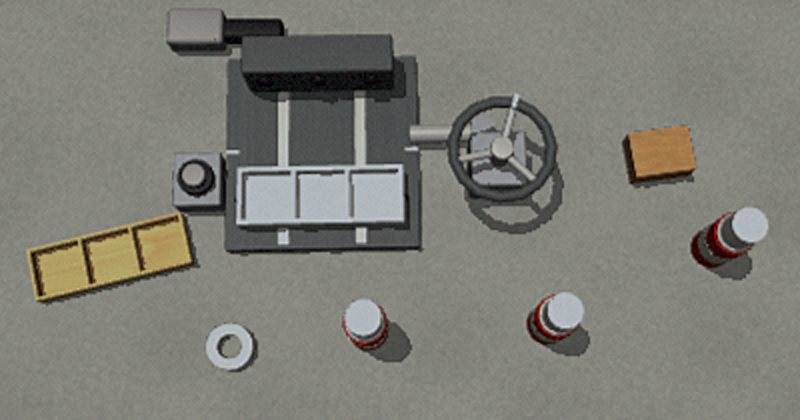

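View pics/scenec.png

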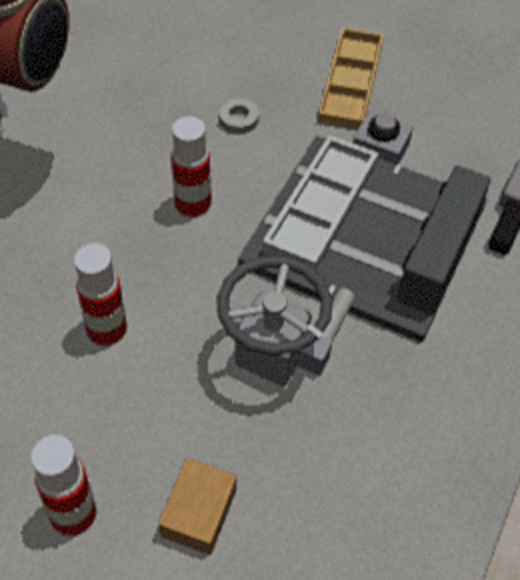

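The top and scene views show three capped cans (top crop at about (365,320), (560,315) and (740,235)). The tray is on the left, the carriage is near the front of the bed, and the wheel index points roughly to bed +x. Next I fit poses to the masks.

```bash
cat > h.py <<'E'
import numpy as np, cv2
from scipy.optimize import minimize
from plant import bot
def box(lx,ly,z0,z1): return np.array([[sx*lx/2,sy*ly/2,z] for sx in(-1,1) for sy in(-1,1) for z in(z0,z1)])
def cyl(r,z0,z1): return np.array([[r*np.cos(a),r*np.sin(a),z] for a in np.linspace(0,6.28,40) for z in(z0,z1)])
def proj(s,P):
    q=(P-s["eye"])@s["rotation"]; q=q/q[:,2:]; return (q@s["mtx"].T)[:,:2]
def ray(s,px,z):
    d=s["rotation"]@np.linalg.solve(s["mtx"],[px[0],px[1],1.]); return s["eye"]+d*(z-s["eye"][2])/d[2]
def place(P,p):
    c,s=np.cos(p[2]),np.sin(p[2]); return P@np.array([[c,s,0],[-s,c,0],[0,0,1]])+[p[0],p[1],0]
def fit(P,views,p0,yaw=True):
    """views: list of (snapshot, mask); maximise hull/mask IoU"""
    K=4; big=[cv2.resize(cv2.morphologyEx(m.astype(np.uint8),cv2.MORPH_CLOSE,np.ones((5,5))),None,fx=K,fy=K,interpolation=0) for _,m in views]
    def cost(p):
        p=list(p)+([] if yaw else [0.]); c=0
        for (s,_),b in zip(views,big):
            h=cv2.convexHull(((proj(s,place(P,p))+.5)*K*16).astype(np.float32)).round().astype(np.int32)
            r=np.zeros_like(b); cv2.fillConvexPoly(r,h,1,shift=4); c+=1-(r&b).sum()/max(1,(r|b).sum())
        return c/len(views)
    p0=np.array(p0[:3 if yaw else 2],float); n=len(p0); best=None
    for st in(.02,.006,.003):
        S=np.vstack([p0]+[p0+np.eye(n)[i]*(st if i<2 else st*6) for i in range(n)])
        r=minimize(cost,p0,method="Nelder-Mead",options=dict(initial_simplex=S,xatol=1e-4,fatol=1e-5)); p0=r.x
    return p0,r.fun
E
cat > loc.py <<'E'
from h import *
S={n:bot.snapshot(n) for n in("scene","top")}
def masks(l): return {n:[d for d in bot.cut_out(l,n) if d["score"]>.3] for n in S}
def go(l,P,z,yaw=True,y0=(0,)):
    M=masks(l); 
    for d in M["top"]:
        c=np.argwhere(d["mask"]).mean(0)[::-1]; g=ray(S["top"],c,z)
        V=[(S["top"],d["mask"])]
        q=proj(S["scene"],g[None])[0]
        for e in M["scene"]:
            if np.hypot(*(np.argwhere(e["mask"]).mean(0)[::-1]-q))<15: V.append((S["scene"],e["mask"])); break
        for vs in [V]+([[v] for v in V] if len(V)>1 else []):
            p,f=min((fit(P,vs,[g[0],g[1],y],yaw) for y in y0),key=lambda t:t[1])
            print(l,round(d["score"],2),len(vs),p.round(4),"iou",round(1-f,3))
if __name__=="__main__":
    go("cap1",cyl(.021,.106,.151),.128,False)
    go("cap_tray",box(.068,.2,0,.022),.011,True,(-.2,.2))
    go("carriage_mid",box(.074,.21,.025,.05),.04,True,(0,))
    go("wheel_hub",cyl(.067,.108,.122),.115,False)
    go("carton",box(.06,.08,0,.04),.02,True,(0,1.5))
    go("bearing",cyl(.03,0,.018),.009,False)
    for l in("start_top","shuttle"):
        for n in S:
            for d in bot.recognise(l,n)[:2]:
                r=d["rect"]; print(l,n,d["score"],r,ray(S[n],[(r[0]+r[2])/2,(r[1]+r[3])/2],.06))
E
python3 loc.py
```

```text
cap1 0.68 2 [ 0.5333 -0.3927] iou 0.859
cap1 0.68 1 [ 0.5346 -0.3904] iou 0.841
cap1 0.68 1 [ 0.5333 -0.3927] iou 0.88
cap1 0.62 2 [0.4272 0.0532] iou 0.898
cap1 0.62 1 [0.4283 0.0544] iou 0.942
cap1 0.62 1 [0.4276 0.0512] iou 0.922
cap1 0.53 2 [ 0.4349 -0.176 ] iou 0.923
cap1 0.53 1 [ 0.4354 -0.1749] iou 0.938
cap1 0.53 1 [ 0.4343 -0.1772] iou 0.955
cap_tray 0.6 2 [0.5219 0.3835 0.2519] iou 0.946
cap_tray 0.6 1 [0.5223 0.3842 0.2491] iou 0.971
cap_tray 0.6 1 [0.5217 0.3807 0.2651] iou 0.933
carriage_mid 0.96 2 [0.5956 0.1145 0.0242] iou 0.957
carriage_mid 0.96 1 [0.5957 0.1145 0.022 ] iou 0.97
carriage_mid 0.96 1 [0.5955 0.1117 0.0234] iou 0.949
wheel_hub 0.73 2 [ 0.6346 -0.1107] iou 0.55
wheel_hub 0.73 1 [ 0.636  -0.1104] iou 0.574
wheel_hub 0.73 1 [ 0.6342 -0.1138] iou 0.534
carton 0.65 2 [ 0.6558 -0.3267  0.1432] iou 0.932
carton 0.65 1 [ 0.6574 -0.3259  0.131 ] iou 0.949
carton 0.65 1 [ 0.6549 -0.3281  0.1363] iou 0.95
bearing 0.65 2 [0.4064 0.2268] iou 0.795
bearing 0.65 1 [0.4078 0.2281] iou 0.709
bearing 0.65 1 [0.4054 0.2253] iou 0.915
start_top scene 0.56 [337.1, 163.4, 346.8, 172.3] [0.62157602 0.26065785 0.06      ]
start_top top 0.68 [145.5, 109.4, 339.6, 216.1] [0.65481416 0.05555774 0.06      ]
start_top top 0.46 [150.4, 168.5, 162.7, 184.2] [0.61902912 0.27113591 0.06      ]
shuttle scene 0.69 [258.2, 161.3, 395.6, 296.8] [0.67178685 0.04325707 0.06      ]
shuttle scene 0.65 [164.0, 322.3, 189.7, 353.2] [ 0.5069278  -0.37550942  0.06      ]
shuttle top 0.85 [147.4, 107.6, 338.0, 216.1] [0.65718494 0.05519708 0.06      ]
shuttle top 0.68 [229.9, 236.8, 251.8, 260.1] [0.43701489 0.0579559  0.06      ]
```

```bash
python3 -m creep '.0245 .0136 0 .98;.0245 .0136 0 .98;.0245 .0136 0 .98;.0245 .0136 0 .98;.0245 .0136 0 .98;.0245 .0136 0 .98;.0245 .0136 0 .98;.0245 .0136 0 .98;.0245 .0136 0 .98;.0245 .0136 0 .98' 1 30 >/dev/null
python3 -m creep '.0245 .0136 0 .98;.0245 .0136 0 .98;.0245 .0136 0 .98;.0245 .0136 0 .98;.0245 .0136 0 .98;.0245 .0136 0 .98;0 0 0 0;0 0 0 0'
```

```text
t: 3.7
ee_pos: [0.5339, -0.3909, 0.3037]
ee_rot: [[-0.026, 1.0, -0.001], [1.0, 0.026, -0.0], [-0.0, -0.001, -1.0]]
force: [0.0, 0.3, -0.4]
finger_gap: 0.994
gripper_force: 0.0
```

```bash
python3 -m creep '0 -.001 -.02 0;0 0 -.02 0;0 0 -.02 0;0 0 -.02 0;0 0 -.018 0;0 0 -.01 0;0 0 0 0;0 0 0 0'; python3 -m creep '0 0 0 0;0 0 0 0;0 0 0 0;0 0 0 0;0 0 0 0;0 0 0 0;0 0 0 0;0 0 0 0' 0 30; python3 -m creep '0 0 .02 0;0 0 .03 0;0 0 .03 0;0 0 .03 0;0 0 0 0;0 0 0 0'
python3 - <<'E'
from loc import *
cv2.imwrite("pics/s1.png",S["scene"]["color"][:,:,::-1])
s=bot.snapshot("wrist"); cv2.imwrite("pics/w1.png",s["color"][:,:,::-1])
go("cap_tray",box(.068,.2,0,.022),.011,True,(-.2,.2))
E
```

```text
t: 4.5
ee_pos: [0.5338, -0.3925, 0.1965]
ee_rot: [[-0.026, 1.0, 0.001], [1.0, 0.026, -0.001], [-0.001, 0.001, -1.0]]
force: [-0.0, -1.2, 0.6]
finger_gap: 1.001
gripper_force: 0.0
t: 5.3
ee_pos: [0.5342, -0.3924, 0.1971]
ee_rot: [[-0.026, 1.0, 0.001], [1.0, 0.026, -0.001], [-0.001, 0.001, -1.0]]
force: [0.4, 0.4, 5.4]
finger_gap: 0.481
gripper_force: 30.8
t: 5.9
ee_pos: [0.5337, -0.3921, 0.3058]
ee_rot: [[-0.026, 1.0, 0.0], [1.0, 0.026, -0.0], [-0.0, 0.0, -1.0]]
force: [0.0, -0.9, -0.0]
finger_gap: 0.484
gripper_force: 30.5
cap_tray 0.98 2 [0.521  0.3841 0.2489] iou 0.954
cap_tray 0.98 1 [0.5217 0.3845 0.2514] iou 0.975
cap_tray 0.98 1 [0.5201 0.3828 0.2485] iou 0.951
```

View pics/w1.png

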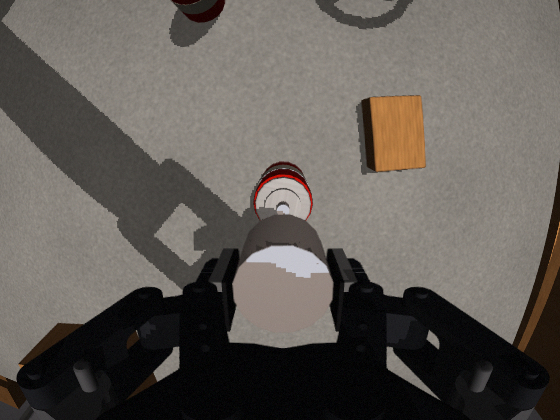

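The wrist view shows cap A held between the pads, and the can top below at (283,205) is bare. I'm carrying it to the far tray compartment.

```bash
python3 -m creep '0 .042 0 0;0 .042 0 0;0 .042 0 0;0 .042 0 0;0 .042 0 0;0 .042 0 0;0 .042 0 0;0 .042 0 0;0 .042 0 0;0 .042 0 0' >/dev/null; python3 -m creep '0 .042 0 0;0 .042 0 0;0 .042 0 0;-.0040 .042 0 0;-.0040 .042 0 0;-.0040 .042 0 0;-.0040 .042 0 0;-.004 .042 0 0;-.004 .042 0 0;-.004 .042 0 0';  python3 -m creep '0 0 -.03 0;0 0 -.03 0;0 0 -.03 0;0 0 -.03 0;0 0 -.03 0;0 0 -.03 0;0 0 0 0;0 0 0 0'
python3 - <<'E'
from loc import *
go("cap_tray",box(.068,.2,0,.022),.011,True,(.25,))
E
```

```text
t: 8.15
ee_pos: [0.5051, 0.4495, 0.3047]
ee_rot: [[-0.026, 1.0, -0.001], [1.0, 0.026, -0.001], [-0.001, -0.001, -1.0]]
force: [-0.0, -1.0, -0.3]
finger_gap: 0.485
gripper_force: 30.5
t: 8.95
ee_pos: [0.5053, 0.4476, 0.125]
ee_rot: [[-0.026, 1.0, -0.002], [1.0, 0.026, -0.001], [-0.001, -0.002, -1.0]]
force: [-0.0, 0.9, 1.2]
finger_gap: 0.487
gripper_force: 30.5
cap_tray 0.59 2 [0.5236 0.3774 0.2469] iou 0.826
cap_tray 0.59 1 [0.5256 0.3705 0.2554] iou 0.795
cap_tray 0.59 1 [0.5228 0.3785 0.2408] iou 0.862
```

```bash
python3 -m creep '0 0 -.01 0;0 0 -.01 0;0 0 -.005 0;0 0 -.003 0;0 0 0 0;0 0 0 0'; python3 -m creep '0 0 0 0;0 0 0 0;0 0 0 0;0 0 0 0;0 0 0 0' 0.8; python3 -m creep '0 0 .03 0;0 0 .04 0;0 0 .04 0;0 0 .05 0;0 0 .05 0;0 -.045 0 0;0 -.045 0 0;0 -.045 0 0;0 -.045 0 0;0 -.045 0 0' 1;  python3 -m creep '-.007 -.045 0 0;-.007 -.045 0 0;-.007 -.045 0 0;-.007 -.045 0 0;-.007 -.045 0 0;-.007 -.044 0 0;-.007 -.043 0 0;-.007 -.043 0 0;-.007 -.043 0 0;-.007 0 0 0'
python3 - <<'E'
from loc import *
cv2.imwrite("pics/t2.png",cv2.resize(S["top"]["color"][150:300,60:400,::-1],None,fx=2,fy=2))
go("cap_tray",box(.068,.2,0,.022),.011,True,(.25,))
go("cap1",cyl(.021,.106,.151),.128,False)
E
```

```text
t: 9.75
ee_pos: [0.5058, 0.4479, 0.0979]
ee_rot: [[-0.026, 1.0, 0.0], [1.0, 0.026, -0.0], [-0.0, 0.0, -1.0]]
force: [-0.6, -0.7, -0.4]
finger_gap: 0.482
gripper_force: 30.5
t: 10.25
ee_pos: [0.5058, 0.4479, 0.098]
ee_rot: [[-0.026, 1.0, 0.0], [1.0, 0.026, 0.0], [0.0, 0.0, -1.0]]
force: [0.1, 0.1, 0.7]
finger_gap: 0.8
gripper_force: 0.0
t: 11.25
ee_pos: [0.5053, 0.2213, 0.308]
ee_rot: [[-0.027, 1.0, 0.0], [1.0, 0.027, 0.0], [0.0, 0.0, -1.0]]
force: [-0.0, -1.4, 1.2]
finger_gap: 0.999
gripper_force: 0.0
t: 12.25
ee_pos: [0.4349, -0.1789, 0.3081]
ee_rot: [[-0.021, 1.0, -0.0], [1.0, 0.021, -0.001], [-0.001, -0.0, -1.0]]
force: [0.4, 1.6, 0.1]
finger_gap: 0.997
gripper_force: 0.0
cap_tray 0.56 2 [0.5209 0.382  0.2478] iou 0.782
cap_tray 0.56 1 [0.5213 0.3838 0.2581] iou 0.811
cap_tray 0.56 1 [0.5206 0.3797 0.25  ] iou 0.769
cap1 0.67 2 [ 0.4344 -0.1771] iou 0.771
cap1 0.67 1 [ 0.4339 -0.173 ] iou 0.597
cap1 0.67 1 [ 0.4345 -0.1772] iou 0.95
cap1 0.6 2 [0.4268 0.0521] iou 0.942
cap1 0.6 1 [0.4266 0.0521] iou 0.938
cap1 0.6 1 [0.427  0.0519] iou 0.949
cap1 0.59 1 [0.4913 0.4095] iou 0.74
```

View pics/t2.png

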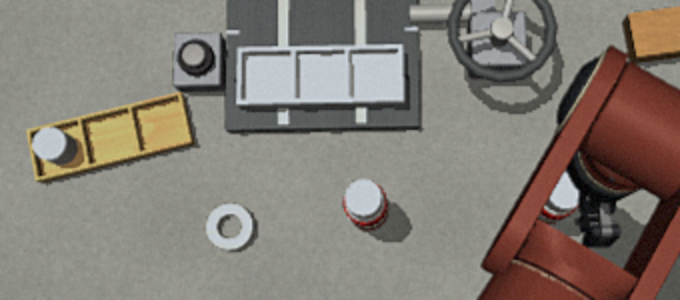

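Cap A sits in the leftmost tray compartment (about (52,145) in the crop). I'm taking cap B next.

```bash
python3 -m creep '0 .001 -.02 0;0 0 -.02 0;0 0 -.02 0;0 0 -.02 0;0 0 -.02 0;0 0 -.012 0;0 0 0 0;0 0 0 0' | head -2; python3 -m creep '0 0 0 0;0 0 0 0;0 0 0 0;0 0 0 0;0 0 0 0;0 0 0 0;0 0 0 0' 0 30|tail -2; python3 -m creep '0 0 .02 0;0 0 .03 0;0 0 .03 0;0 0 .03 0;.0125 0.02 0 0;.0125 0.04 0 0;.0125 0.04 0 0;.0125 0.04 0 0;.0125 0.04 0 0;.0125 0.04 0 0'; python3 -m creep '.0125 0.04 0 0;0 0.04 0 0;0 0.04 0 0;0 0.04 0 0;0 0.04 0 0;0 0.04 0 0;0 0.04 0 0;0 0.04 0 0;0 .02 0 0;0 0 0 0'
python3 - <<'E'
from loc import *
go("cap_tray",box(.068,.2,0,.022),.011,True,(.25,))
E
```

```text
t: 13.35
ee_pos: [0.4362, -0.1738, 0.1965]
finger_gap: 0.479
gripper_force: 30.7
t: 15.05
ee_pos: [0.5108, 0.0476, 0.3054]
ee_rot: [[-0.026, 1.0, -0.0], [1.0, 0.026, 0.0], [0.0, -0.0, -1.0]]
force: [1.7, -0.6, -0.4]
finger_gap: 0.479
gripper_force: 30.4
t: 16.05
ee_pos: [0.5227, 0.3877, 0.3049]
ee_rot: [[-0.029, 1.0, -0.001], [1.0, 0.029, -0.001], [-0.001, -0.001, -1.0]]
force: [0.8, 0.7, -0.3]
finger_gap: 0.481
gripper_force: 30.4
cap_tray 0.93 2 [0.5214 0.3806 0.2688] iou 0.786
cap_tray 0.93 1 [0.5261 0.3679 0.2543] iou 0.789
cap_tray 0.93 1 [0.5205 0.3802 0.273 ] iou 0.802
cap_tray 0.45 1 [ 0.5086  0.4601 -0.4055] iou 0.063
```

```bash
python3 -m creep '0 -.004 -.04 0;0 0 -.04 0;0 0 -.04 0;0 0 -.04 0;0 0 -.03 0;0 0 -.01 0;0 0 -.005 0;0 0 -.002 0;0 0 0 0;0 0 0 0'|head -3; python3 -m creep '0 0 0 0;0 0 0 0;0 0 0 0;0 0 0 0;0 0 0 0' 0.8|tail -2; python3 -m creep '0 0 .03 0;0 0 .04 0;0 0 .04 0;0 0 .05 0;0 0 .05 0;-.013 -.045 0 0;-.013 -.045 0 0;-.013 -.045 0 0;-.013 -.045 0 0;-.013 -.045 0 0' 1 >/dev/null;  python3 -m creep '-.013 -.045 0 0;-.013 -.045 0 0;-.004 -.016 0 0;0 0 0 0;0 0 0 0'
python3 - <<'E'
from loc import *
cv2.imwrite("pics/s3.png",cv2.resize(S["scene"]["color"][100:400,140:420,::-1],None,fx=2,fy=2))
go("cap_tray",box(.068,.2,0,.022),.011,True,(.25,))
go("cap1",cyl(.021,.106,.151),.128,False)
E
```

```text
t: 17.25
ee_pos: [0.5243, 0.3824, 0.101]
ee_rot: [[-0.026, 1.0, 0.003], [1.0, 0.026, 0.002], [0.002, 0.003, -1.0]]
finger_gap: 0.799
gripper_force: 0.0
t: 19.25
ee_pos: [0.4283, 0.051, 0.309]
ee_rot: [[-0.026, 1.0, 0.0], [1.0, 0.026, 0.001], [0.001, 0.0, -1.0]]
force: [0.5, -0.4, 0.1]
finger_gap: 0.999
gripper_force: 0.0
cap_tray 0.87 2 [0.5213 0.3829 0.25  ] iou 0.646
cap_tray 0.87 1 [0.5221 0.3847 0.2482] iou 0.685
cap_tray 0.87 1 [0.5213 0.3794 0.255 ] iou 0.635
cap_tray 0.32 1 [ 0.6933 -0.1144  0.4493] iou 0.295
cap1 0.69 2 [0.5096 0.3518] iou 0.439
cap1 0.69 1 [0.5082 0.3502] iou 0.785
cap1 0.69 1 [0.5414 0.3475] iou 0.547
cap1 0.55 1 [0.4925 0.4096] iou 0.701
cap1 0.35 1 [0.511  0.3004] iou 0.218
```

View pics/s3.png

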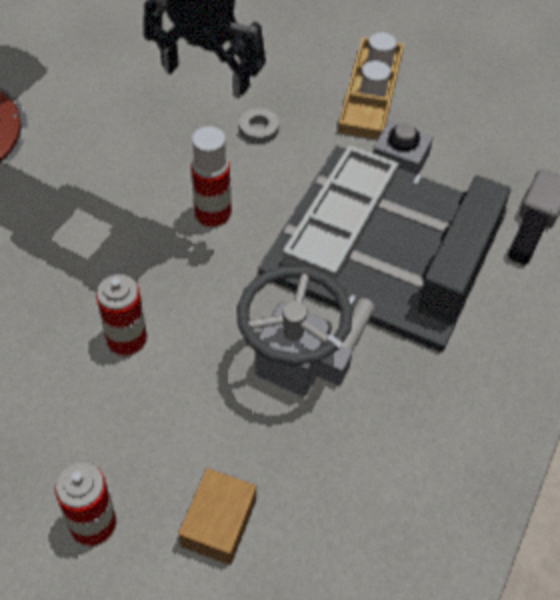

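Two caps are now in the tray (crop (382,45) and (376,72)) and two cans are bare. I'm taking cap C next.

```bash
python3 -m creep '-.001 .002 -.02 0;0 0 -.02 0;0 0 -.02 0;0 0 -.02 0;0 0 -.02 0;0 0 -.012 0;0 0 0 0;0 0 0 0' | head -2; python3 -m creep '0 0 0 0;0 0 0 0;0 0 0 0;0 0 0 0;0 0 0 0;0 0 0 0;0 0 0 0' 0 30|tail -2; python3 -m creep '0 0 .02 0;0 0 .03 0;0 0 .03 0;0 0 .03 0;.015 0.038 0 0;.015 0.038 0 0;.016 0.038 0 0;.016 0.038 0 0;.016 0.038 0 0;.016 0.038 0 0'|head -2; python3 -m creep '.016 0.038 0 0;0 0 0 0;0 0 0 0;0 0 0 0'
python3 - <<'E'
from loc import *
go("cap_tray",box(.068,.2,0,.022),.011,True,(.25,))
E
```

```text
t: 20.35
ee_pos: [0.4275, 0.0531, 0.1974]
finger_gap: 0.479
gripper_force: 30.7
t: 22.05
ee_pos: [0.5213, 0.2825, 0.3057]
t: 22.45
ee_pos: [0.5369, 0.3182, 0.3063]
ee_rot: [[-0.026, 1.0, -0.001], [1.0, 0.026, -0.001], [-0.001, -0.001, -1.0]]
force: [0.2, 0.2, 0.5]
finger_gap: 0.475
gripper_force: 30.5
```

Run:
```python
from loc import *
for n in S:
    for d in bot.cut_out("cap_tray",n): 
        r=d["rect"]; print(n,round(d["score"],2),r)
s=S["scene"]; P=place(box(.068,.2,0,.022),(.5213,.3835,.25)); q=proj(s,P); print(q.min(0),q.max(0))
cv2.imwrite("pics/s4.png",cv2.resize(s["color"][90:290,230:430,::-1],None,fx=2.5,fy=2.5))
```

```text
scene 0.98 [307.6, 118.0, 339.2, 172.7]
top 0.69 [122.7, 198.9, 153.7, 229.1]
top 0.21 [177.7, 171.7, 265.0, 204.6]
[308.43552339 117.83744511] [341.64424765 169.72189751]
```

View pics/s4.png

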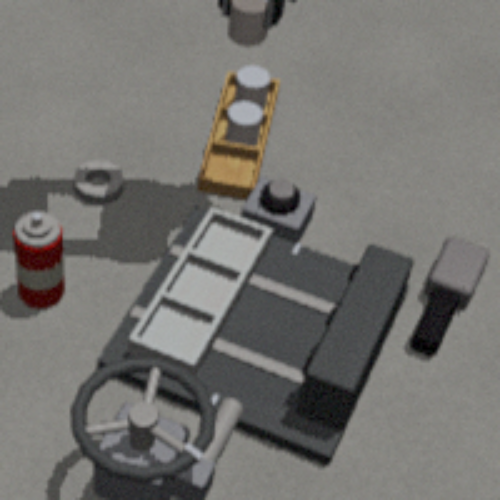

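The tray hasn't moved and the T0 compartment is empty (crop (230,170)), so I'm placing cap C there.

```bash
python3 -m creep '0 .002 -.04 0;0 0 -.04 0;0 0 -.04 0;0 0 -.04 0;0 0 -.03 0;0 0 -.01 0;0 0 -.005 0;0 0 -.003 0;0 0 0 0;0 0 0 0'|head -3; python3 -m creep '0 0 0 0;0 0 0 0;0 0 0 0;0 0 0 0;0 0 0 0' 0.8|tail -2; python3 -m creep '0 0 .03 0;0 0 .04 0;0 0 .04 0;0 0 .05 0;0 0 .05 0;-.012 -.045 0 0;-.012 -.045 0 0;-.012 -.045 0 0;-.012 -.045 0 0;-.012 -.045 0 0' 1 >/dev/null;  python3 -m creep '-.012 -.04 0 0;-.012 -.04 0 0;-.012 -.04 0 0;-.012 -.04 0 0;0 -.04 0 0;0 -.04 0 0;0 -.04 0 0;0 0 0 0;0 0 0 0'
python3 - <<'E'
from loc import *
cv2.imwrite("pics/t5.png",cv2.resize(S["top"]["color"][130:300,60:460,::-1],None,fx=2,fy=2))
s=bot.snapshot("wrist"); 
go("cap_tray",box(.068,.2,0,.022),.011,True,(.25,))
go("can1",cyl(.026,0,.1),.05,False)
E
```

```text
t: 23.85
ee_pos: [0.5383, 0.3214, 0.1009]
ee_rot: [[-0.026, 1.0, 0.003], [1.0, 0.026, 0.001], [0.001, 0.003, -1.0]]
finger_gap: 0.797
gripper_force: 0.0
t: 26.25
ee_pos: [0.429, -0.1845, 0.3087]
ee_rot: [[-0.024, 1.0, -0.0], [1.0, 0.024, 0.001], [0.001, -0.0, -1.0]]
force: [0.0, 0.6, 0.5]
finger_gap: 0.999
gripper_force: 0.0
cap_tray 0.63 2 [0.5208 0.3825 0.2502] iou 0.485
cap_tray 0.63 1 [0.5209 0.3841 0.2514] iou 0.61
cap_tray 0.63 1 [0.5207 0.3788 0.264 ] iou 0.375
cap_tray 0.62 1 [0.6777 0.2143 0.4794] iou 0.05
can1 0.96 2 [0.4279 0.054 ] iou 0.944
can1 0.96 1 [0.4281 0.0539] iou 0.951
can1 0.96 1 [0.427  0.0539] iou 0.944
can1 0.71 2 [ 0.5335 -0.3942] iou 0.638
can1 0.71 1 [ 0.5375 -0.3935] iou 0.359
can1 0.71 1 [ 0.5324 -0.3937] iou 0.94
can1 0.69 1 [ 0.4294 -0.1778] iou 0.236
can1 0.49 1 [0.589  0.1842] iou 0.223
```

View pics/t5.png

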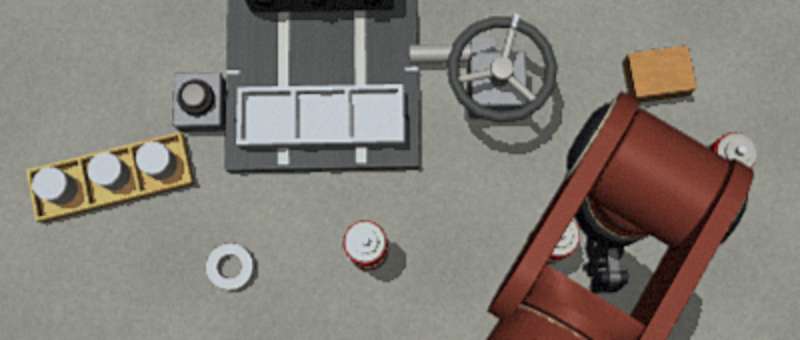

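All three caps are in the tray. I'm loading can B into pocket 0.

```bash
python3 -m creep '.003 .004 0 0;.003 .004 -.03 0;0 0 -.03 0;0 0 -.03 0;0 0 -.03 0;0 0 -.03 0;0 0 -.02 0;0 0 0 0;0 0 0 0;0 0 0 0' | head -2; python3 -m creep '0 0 0 0;0 0 0 0;0 0 0 0;0 0 0 0;0 0 0 0;0 0 0 0;0 0 0 0' 0 40; python3 -m creep '0 0 .02 0;0 0 .03 0;0 0 .04 0;0 0 .04 0;0 0 .04 0;0 0 .02 0;.016 .022 0 0;.016 .022 0 0;.016 .022 0 0;.016 .022 0 0'|head -2; python3 -m creep '.016 .022 0 0;.016 .022 0 0;.016 .022 0 0;.016 .022 0 0;.016 .022 0 0;.018 .024 0 0;0 0 0 0;0 0 0 0;0 0 0 0'
python3 - <<'E'
from loc import *
cv2.imwrite("pics/s6.png",cv2.resize(S["scene"]["color"][90:390,140:420,::-1],None,fx=2,fy=2))
go("carriage_mid",box(.074,.21,.025,.05),.04,True,(0,))
go("can1",cyl(.026,.18,.28),.24,False)
E
```

```text
t: 27.6
ee_pos: [0.4363, -0.1765, 0.1407]
t: 28.3
ee_pos: [0.4356, -0.1765, 0.1402]
ee_rot: [[-0.026, 1.0, 0.001], [1.0, 0.026, -0.001], [-0.001, 0.001, -1.0]]
force: [-2.8, -0.5, 5.6]
finger_gap: 0.598
gripper_force: 41.1
t: 29.3
ee_pos: [0.4994, -0.0871, 0.328]
t: 30.2
ee_pos: [0.5967, 0.0453, 0.3282]
ee_rot: [[-0.026, 1.0, -0.001], [1.0, 0.026, -0.0], [-0.0, -0.001, -1.0]]
force: [-0.1, 0.3, -2.7]
finger_gap: 0.596
gripper_force: 43.0
carriage_mid 0.6 1 [0.6053 0.1945 1.8719] iou 0.144
can1 0.94 1 [ 0.4965 -0.3258] iou 0.714
can1 0.72 1 [0.4822 0.2985] iou 0.336
```

View pics/s6.png

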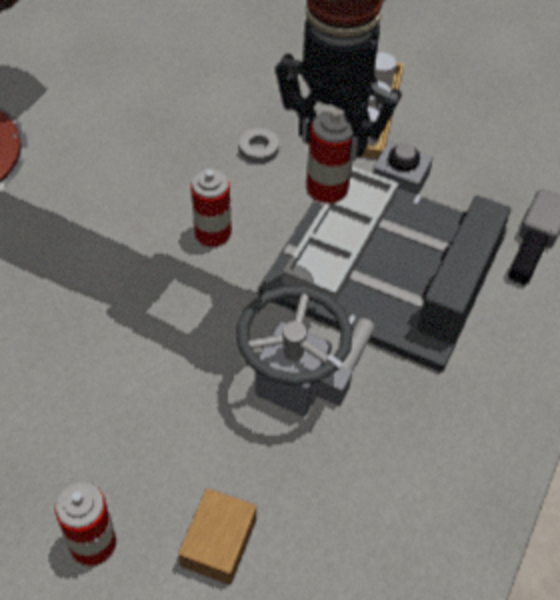

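Can B hangs upright over pocket 0. I'm lowering it.

```bash
python3 -m creep '0 .001 -.03 0;0 0 -.03 0;0 0 -.03 0;0 0 -.02 0;0 0 -.015 0;0 0 -.01 0;0 0 -.01 0;0 0 -.006 0;0 0 0 0;0 0 0 0'; python3 -m creep '0 0 -.001 0;0 0 0 0;0 0 0 0;0 0 0 0;0 0 0 0;0 0 0 0' 1; python3 -m creep '0 0 .03 0;0 0 .04 0;0 0 .04 0;0 0 .04 0;-.02 0 0 0;-.02 0 0 0;-.03 0 0 0;-.03 0 0 0;-.03 0 0 0;-.04 0 0 0'
python3 - <<'E'
from loc import *
cv2.imwrite("pics/s7.png",cv2.resize(S["scene"]["color"][120:320,200:420,::-1],None,fx=2,fy=2))
go("can1",cyl(.026,.035,.135),.085,False)
E
```

```text
t: 31.5
ee_pos: [0.5977, 0.0469, 0.1786]
ee_rot: [[-0.026, 1.0, 0.001], [1.0, 0.026, -0.0], [-0.0, 0.001, -1.0]]
force: [-0.7, 0.4, -3.0]
finger_gap: 0.599
gripper_force: 43.0
t: 32.1
ee_pos: [0.5973, 0.0469, 0.177]
ee_rot: [[-0.026, 1.0, 0.0], [1.0, 0.026, 0.0], [0.0, 0.0, -1.0]]
force: [0.4, 0.6, -0.5]
finger_gap: 0.999
gripper_force: 0.0
t: 33.1
ee_pos: [0.4264, 0.0468, 0.3268]
ee_rot: [[-0.026, 1.0, -0.0], [1.0, 0.026, -0.0], [-0.0, -0.0, -1.0]]
force: [-0.2, 0.2, 0.5]
finger_gap: 1.001
gripper_force: 0.0
can1 0.69 2 [0.5969 0.0474] iou 0.9
can1 0.69 1 [0.5985 0.0481] iou 0.852
can1 0.69 1 [0.5971 0.0467] iou 0.953
can1 0.61 2 [ 0.5295 -0.3844] iou 0.677
can1 0.61 1 [ 0.5278 -0.38  ] iou 0.903
can1 0.61 1 [ 0.5439 -0.4018] iou 0.859
```

View pics/s7.png

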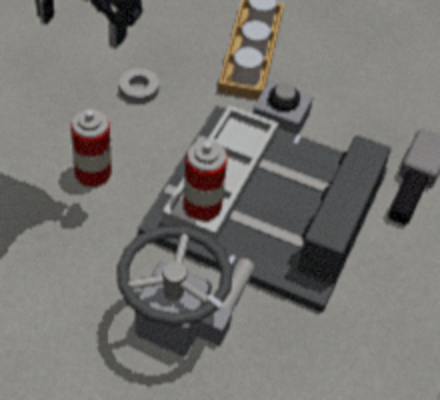

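Can B is seated in pocket 0 (crop (205,185)), and the tray holds its three caps. Next is can C into pocket 1.

```bash
python3 -m creep '.001 .004 -.01 0;.001 .003 -.03 0;0 0 -.03 0;0 0 -.03 0;0 0 -.03 0;0 0 -.03 0;0 0 -.02 0;0 0 -.007 0;0 0 0 0;0 0 0 0' | head -2; python3 -m creep '0 0 0 0;0 0 0 0;0 0 0 0;0 0 0 0;0 0 0 0;0 0 0 0;0 0 0 0' 0 40|tail -2; python3 -m creep '0 0 .02 0;0 0 .03 0;0 0 .04 0;0 0 .04 0;0 0 .04 0;0 0 .02 0;.02 .008 0 0;.02 .008 0 0;.02 .008 0 0;.02 .008 0 0'|head -2; python3 -m creep '.02 .007 0 0;.02 .007 0 0;.02 .007 0 0;.0275 .007 0 0;0 0 0 0;0 0 0 0;0 0 0 0'
```

```text
t: 34.3
ee_pos: [0.4302, 0.054, 0.1407]
finger_gap: 0.6
gripper_force: 40.7
t: 36.0
ee_pos: [0.5097, 0.0862, 0.3294]
t: 36.7
ee_pos: [0.5961, 0.1138, 0.3295]
ee_rot: [[-0.026, 1.0, -0.001], [1.0, 0.026, -0.0], [-0.0, -0.001, -1.0]]
force: [0.5, 0.7, -2.3]
finger_gap: 0.601
gripper_force: 42.7
```

```bash
python3 -m creep '0 .001 -.03 0;0 0 -.03 0;0 0 -.03 0;0 0 -.02 0;0 0 -.015 0;0 0 -.01 0;0 0 -.01 0;0 0 -.007 0;0 0 0 0;0 0 0 0'|head -2; python3 -m creep '0 0 -.001 0;0 0 0 0;0 0 0 0;0 0 0 0;0 0 0 0;0 0 0 0' 1|tail -2; python3 -m creep '0 0 .03 0;0 0 .04 0;0 0 .04 0;0 0 .04 0;-.006 -.046 0 0;-.006 -.046 0 0;-.006 -.046 0 0;-.006 -.046 0 0;-.006 -.046 0 0;-.006 -.046 0 0' >/dev/null; python3 -m creep '-.006 -.046 0 0;-.006 -.046 0 0;-.006 -.046 0 0;-.006 -.046 0 0;-.003 -.046 0 0;0 0 0 0;0 0 0 0'|head -2
python3 - <<'E'
from loc import *
cv2.imwrite("pics/s8.png",cv2.resize(S["scene"]["color"][90:390,140:420,::-1],None,fx=2,fy=2))
go("cap_tray",box(.068,.2,0,.022),.011,True,(.25,))
go("can1",cyl(.026,.035,.135),.085,False)
E
```

```text
t: 37.7
ee_pos: [0.5971, 0.1149, 0.1785]
finger_gap: 0.997
gripper_force: 0.0
t: 40.0
ee_pos: [0.5334, -0.3919, 0.3264]
cap_tray 0.71 2 [0.4994 0.4123 0.2493] iou 0.45
cap_tray 0.71 1 [0.4998 0.4131 0.2511] iou 0.527
cap_tray 0.71 1 [0.4997 0.4082 0.2433] iou 0.387
can1 0.96 2 [ 0.5445 -0.4023] iou 0.656
can1 0.96 1 [ 0.5285 -0.3781] iou 0.739
can1 0.96 1 [ 0.5452 -0.4033] iou 0.929
can1 0.93 2 [0.5941 0.115 ] iou 0.779
can1 0.93 1 [0.5954 0.115 ] iou 0.898
can1 0.93 1 [0.5939 0.1151] iou 0.661
can1 0.78 2 [0.5973 0.0481] iou 0.952
can1 0.78 1 [0.5985 0.0487] iou 0.953
can1 0.78 1 [0.5967 0.0486] iou 0.961
```

View pics/s8.png

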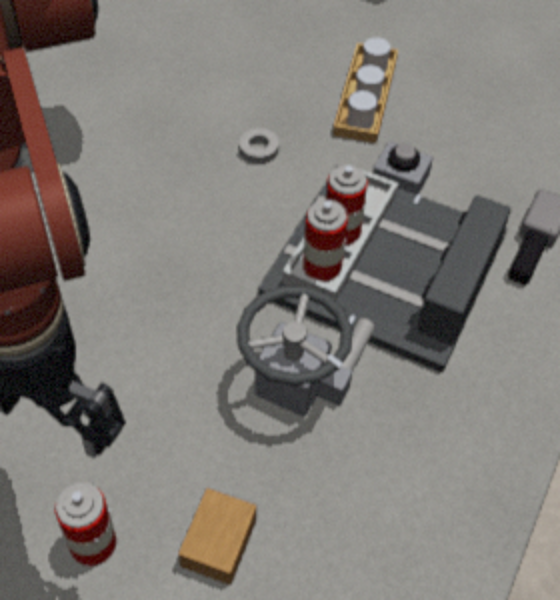

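Two cans are loaded. The tray has been knocked about 35 mm but all three caps are still in its compartments. I'm moving can A into pocket 2.

```bash
python3 -m creep '0 -.001 -.01 0;0 0 -.03 0;0 0 -.03 0;0 0 -.03 0;0 0 -.03 0;0 0 -.03 0;0 0 -.02 0;0 0 -.006 0;0 0 0 0;0 0 0 0' | head -2; python3 -m creep '0 0 0 0;0 0 0 0;0 0 0 0;0 0 0 0;0 0 0 0;0 0 0 0;0 0 0 0' 0 40|tail -2; python3 -m creep '0 0 .02 0;0 0 .03 0;0 0 .04 0;0 0 .04 0;0 0 .04 0;0 0 .02 0;.004 .03 0 0;.004 .036 0 0;.004 .036 0 0;.004 .036 0 0'|head -2; python3 -m creep '.004 .036 0 0;.004 .036 0 0;.004 .036 0 0;.004 .036 0 0;.004 .036 0 0;.004 .036 0 0;.004 .036 0 0;.004 .036 0 0;.004 .036 0 0;.004 .036 0 0' >/dev/null; python3 -m creep '.004 .036 0 0;0 .034 0 0;0 0 0 0;0 0 0 0;0 0 0 0'
python3 - <<'E'
from loc import *
go("can1",cyl(.026,.187,.287),.24,False)
E
```

```text
t: 41.3
ee_pos: [0.5343, -0.3924, 0.1422]
finger_gap: 0.594
gripper_force: 41.7
t: 43.0
ee_pos: [0.5495, -0.2527, 0.3299]
t: 44.5
ee_pos: [0.5936, 0.1752, 0.3304]
ee_rot: [[-0.026, 1.0, -0.001], [1.0, 0.026, -0.0], [-0.0, -0.001, -1.0]]
force: [0.2, -0.4, -1.3]
finger_gap: 0.596
gripper_force: 42.1
can1 0.77 1 [0.5523 0.0974] iou 0.739
can1 0.71 1 [0.5532 0.0433] iou 0.685
```

```bash
python3 -m creep '0 .008 -.03 0;0 0 -.03 0;0 0 -.03 0;0 0 -.02 0;0 0 -.015 0;0 0 -.01 0;0 0 -.01 0;0 0 -.005 0;0 0 0 0;0 0 0 0'; python3 -m creep '0 0 -.001 0;0 0 0 0;0 0 0 0;0 0 0 0;0 0 0 0;0 0 0 0' 1|tail -2; python3 -m creep '0 0 .03 0;0 0 .04 0;0 0 .04 0;0 0 .04 0;0 -.04 0 0;0 -.04 0 0;0 -.04 0 0;0 -.04 0 0;0 -.05 0 0;0 -.05 0 0' >/dev/null; python3 -m creep '-.03 -.04 0 0;-.03 -.04 0 0;-.03 -.04 0 0;-.03 -.04 0 0;-.03 -.04 0 0;0 0 0 0;0 0 0 0'|head -2
python3 - <<'E'
from loc import *
a=S["scene"]["color"][80:300,240:420,::-1]; b=S["top"]["color"][90:240,60:380,::-1]
a=cv2.resize(a,(360,440)); b=cv2.resize(b,(440,206)); b=cv2.copyMakeBorder(b,0,234,0,0,0); cv2.imwrite("pics/s9.png",np.hstack([a,b]))
go("can1",cyl(.026,.035,.135),.085,False)
E
```

```text
t: 45.7
ee_pos: [0.5942, 0.184, 0.1817]
ee_rot: [[-0.026, 1.0, 0.001], [1.0, 0.026, 0.0], [0.0, 0.001, -1.0]]
force: [0.1, 0.1, -1.1]
finger_gap: 0.599
gripper_force: 42.2
finger_gap: 1.003
gripper_force: 0.0
t: 48.0
ee_pos: [0.4432, -0.2768, 0.33]
can1 0.82 2 [0.5946 0.1152] iou 0.828
can1 0.82 1 [0.5953 0.1152] iou 0.949
can1 0.82 1 [0.5944 0.1154] iou 0.712
can1 0.78 2 [0.5969 0.0487] iou 0.932
can1 0.78 1 [0.5979 0.049 ] iou 0.946
can1 0.78 1 [0.5966 0.0477] iou 0.927
can1 0.7 2 [0.5946 0.185 ] iou 0.768
can1 0.7 1 [0.5946 0.185 ] iou 0.936
can1 0.7 1 [0.5918 0.1869] iou 0.61
```

View pics/s9.png

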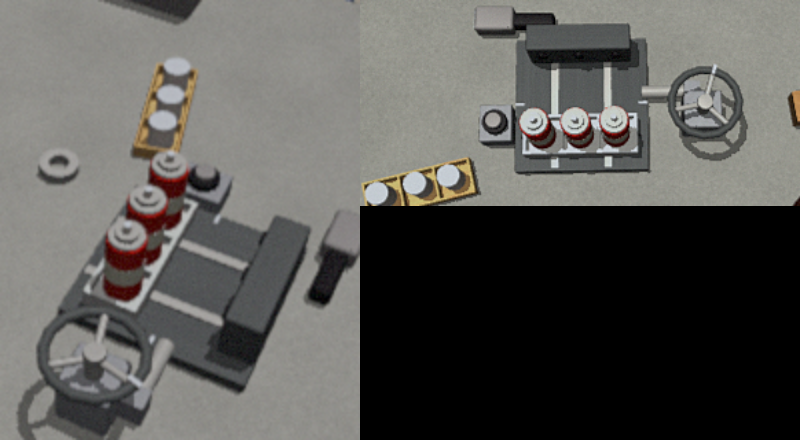

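All three cans are seated and the caps are in the tray. Now I measure the wheel.

```bash
cat > wheel.py <<'E'
from loc import *
def run(z=.121):
    out=[]
    for n in S:
        g=cv2.cvtColor(S[n]["color"],cv2.COLOR_RGB2GRAY).astype(np.float32)
        a=np.linspace(0,2*np.pi,180,endpoint=False)
        def samp(c,rs,aa=a):
            P=np.array([[c[0]+r*np.cos(t),c[1]+r*np.sin(t),z] for r in rs for t in aa]); q=proj(S[n],P).astype(np.float32)
            return cv2.remap(g,q[:,0].reshape(len(rs),-1),q[:,1].reshape(len(rs),-1),1)
        f=lambda c: samp(c,[.056,.058,.060,.062,.064]).mean()-.5*samp(c,[.072]).mean()-.5*samp(c,[.047]).mean()
        c0=min(((x,y) for x in np.arange(.60,.67,.004) for y in np.arange(-.14,-.08,.004)),key=f)
        c=minimize(f,c0,method="Nelder-Mead",options=dict(xatol=1e-4)).x
        aa=np.radians(np.arange(-180,180,1)); br=samp(c,[.054,.057,.060,.063,.066],aa).mean(0)
        k=np.argmax(br); sp=samp(c,[.025,.03,.035,.04,.045],aa).mean(0)
        tri=np.array([sp[[(i+j+w)%360 for j in(0,120,240) for w in range(-5,6)]].mean() for i in range(120)])
        w=np.clip(br-br.mean()-2*br.std(),0,None); idx=np.degrees(np.angle((w*np.exp(1j*aa)).sum()))
        print(n,"centre",c.round(4),"index deg",round(idx,1),"peak",k-180,"spokes mod120",(np.argmax(tri)-180)%120); out.append(c)
    return np.mean(out,0)
if __name__=="__main__": run()
E
python3 wheel.py; python3 -c "
from plant import bot;print(bot.state()['ee_pos'])"
```

```text
scene centre [ 0.6378 -0.1182] index deg -2.5 peak -8 spokes mod120 104
top centre [ 0.6308 -0.1103] index deg -15.2 peak -15 spokes mod120 105
[ 0.44451638 -0.27505109  0.32981623]
```

Run:
```python
from loc import *
vis=[]
for n in S:
    d=bot.cut_out("wheel_hub",n)[0]; m=d["mask"].astype(np.uint8)
    g=cv2.cvtColor(S[n]["color"],cv2.COLOR_RGB2GRAY)
    cs,_=cv2.findContours(m,cv2.RETR_EXTERNAL,cv2.CHAIN_APPROX_NONE); f=np.zeros_like(m); cv2.drawContours(f,[cv2.convexHull(max(cs,key=len))],-1,1,-1)
    p,e=fit(cyl(.067,.108,.122),[(S[n],f)],[.634,-.111],False); print(n,d["rect"],p.round(4),round(1-e,3))
    K=6; l,t,r,b=[int(v) for v in d["rect"]]; l-=8;t-=8;r+=8;b+=8
    im=cv2.resize(S[n]["color"][t:b,l:r,::-1],None,fx=K,fy=K,interpolation=0)
    for c,col in((p,(0,0,255)),((.6308,-.1103),(0,255,0))):
      for R in(.053,.067):
        q=((proj(S[n],place(cyl(R,.115,.115),[c[0],c[1],0]))-[l,t]+.5)*K).astype(np.int32); cv2.polylines(im,[q.reshape(-1,1,2)],True,col,1)
    vis.append(cv2.resize(im,(390,390)))
cv2.imwrite("pics/wh.png",np.hstack(vis))
```

```text
scene [260.2, 231.8, 316.7, 284.8] [ 0.6337 -0.1103] 0.919
top [285.7, 134.0, 338.2, 190.0] [ 0.6372 -0.111 ] 0.945
```

View pics/wh.png

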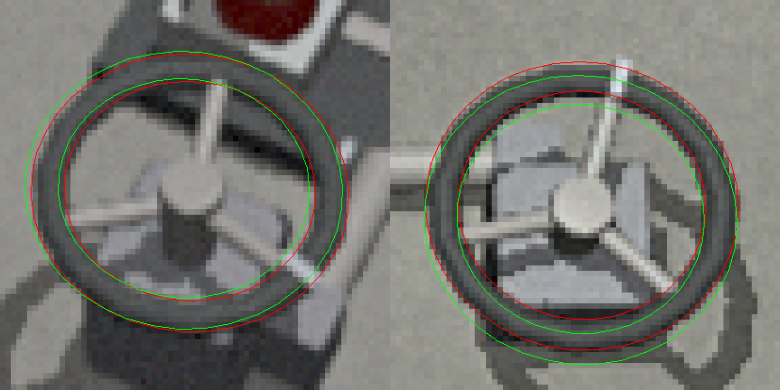

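The red ring fits both views: centre (0.635, -0.111), index at about -15.5°. I'll grip on the right side between the spokes, at φ = -75.5°, so one grip covers the whole turn.

```bash
python3 -m creep '.0098 .005 0 .98;.0098 .005 0 .98;.0098 .005 0 .98;.0098 .005 0 .98;.0098 .005 0 .98;.0098 .005 0 .98;.0098 .005 0 .98;.0098 .005 0 .98;.0098 .005 0 .98;.0098 .005 0 .98' .45 40 >/dev/null; python3 -m creep '.0098 .005 0 .98;.0098 .005 0 .98;.0098 .005 0 .98;.0098 .005 0 .98;.0098 .005 0 .98;.0098 .005 0 .98;.0098 .005 0 .98;.0098 .005 0 .98;.0098 .005 0 .98;.0098 .005 0 .98' >/dev/null;  python3 -m creep '.0098 .005 0 .98;0 0 -.03 0;0 0 -.03 0;0 0 -.02 0;0 0 -.02 0;0 0 0 0;0 0 0 0'
python3 - <<'E'
from plant import bot
import cv2
s=bot.snapshot("wrist"); print(bot.state()["joints"]); cv2.imwrite("pics/w2.png",s["color"][:,:,::-1])
E
```

```text
t: 51.2
ee_pos: [0.6496, -0.1709, 0.2298]
ee_rot: [[-0.968, -0.249, -0.001], [-0.249, 0.968, 0.0], [0.001, 0.0, -1.0]]
force: [-0.5, -0.0, 0.3]
finger_gap: 0.45
gripper_force: 0.0
[-3.68066147e-01  2.12141844e-01  1.56186167e+00 -1.09113515e-05
  1.36603158e+00 -2.19048264e+00]
```

View pics/w2.png

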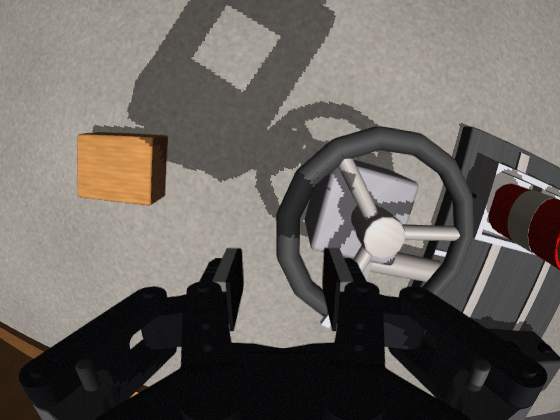

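The wrist view shows the rim passing between the fingers (rim about col 288, fingers at 230 and 335), with spokes well away. I'm descending and gripping.

```bash
python3 -m creep '0 .002 -.02 0;0 0 -.02 0;0 0 -.012 0;0 0 -.005 0;0 0 0 0;0 0 0 0'; python3 -m creep '0 0 0 0;0 0 0 0;0 0 0 0;0 0 0 0;0 0 0 0;0 0 0 0;0 0 0 0' 0 30
python3 - <<'E'
import numpy as np
s=np.radians(4.9);f=np.radians(-75.5)
for i in range(50):
    a=f-s*i; b=a-s
    print("%.4f %.4f"%(.06*(np.cos(b)-np.cos(a)),.06*(np.sin(b)-np.sin(a))),end=' -1;' if i%10<9 else ' -1\n')
E
```

```text
t: 51.85
ee_pos: [0.6502, -0.1693, 0.1742]
ee_rot: [[-0.969, -0.249, 0.002], [-0.249, 0.969, -0.001], [-0.002, -0.001, -1.0]]
force: [-0.3, 0.6, 0.6]
finger_gap: 0.451
gripper_force: 0.0
t: 52.55
ee_pos: [0.6498, -0.1678, 0.1743]
ee_rot: [[-0.968, -0.249, 0.0], [-0.249, 0.968, 0.003], [-0.001, 0.002, -1.0]]
force: [-2.0, 5.2, 3.7]
finger_gap: 0.15
gripper_force: 29.4
-0.0050 -0.0011 -1;-0.0051 -0.0006 -1;-0.0051 -0.0002 -1;-0.0051 0.0002 -1;-0.0051 0.0007 -1;-0.0050 0.0011 -1;-0.0049 0.0015 -1;-0.0047 0.0019 -1;-0.0046 0.0023 -1;-0.0043 0.0027 -1
-0.0041 0.0031 -1;-0.0038 0.0034 -1;-0.0035 0.0037 -1;-0.0032 0.0040 -1;-0.0028 0.0043 -1;-0.0025 0.0045 -1;-0.0021 0.0047 -1;-0.0016 0.0049 -1;-0.0012 0.0050 -1;-0.0008 0.0051 -1
-0.0004 0.0051 -1;0.0001 0.0051 -1;0.0005 0.0051 -1;0.0009 0.0050 -1;0.0014 0.0049 -1;0.0018 0.0048 -1;0.0022 0.0046 -1;0.0026 0.0044 -1;0.0030 0.0042 -1;0.0033 0.0039 -1
0.0036 0.0036 -1;0.0039 0.0033 -1;0.0042 0.0030 -1;0.0044 0.0026 -1;0.0046 0.0022 -1;0.0048 0.0018 -1;0.0049 0.0014 -1;0.0050 0.0010 -1;0.0051 0.0005 -1;0.0051 0.0001 -1
0.0051 -0.0004 -1;0.0051 -0.0008 -1;0.0050 -0.0012 -1;0.0049 -0.0016 -1;0.0047 -0.0020 -1;0.0045 -0.0024 -1;0.0043 -0.0028 -1;0.0040 -0.0032 -1;0.0037 -0.0035 -1;0.0034 -0.0038 -1
```

```bash
python3 -m creep '-.0050 -.0011 0 -.98;-.0051 -.0006 0 -.98;-.0051 -.0002 0 -.98;-.0051 .0002 0 -.98;-.0051 .0007 0 -.98;-.0050 .0011 0 -.98;-.0049 .0015 0 -.98;-.0047 .0019 0 -.98;-.0046 .0023 0 -.98;-.0043 .0027 0 -.98'; python3 -m creep '0 0 0 0'
```

```text
t: 53.55
ee_pos: [0.6016, -0.1602, 0.1743]
ee_rot: [[-0.821, 0.57, 0.004], [0.57, 0.821, 0.0], [-0.003, 0.002, -1.0]]
force: [2.4, 2.1, 1.0]
finger_gap: 0.15
gripper_force: 29.2
t: 53.65
ee_pos: [0.6013, -0.16, 0.1743]
ee_rot: [[-0.823, 0.568, 0.003], [0.568, 0.823, 0.001], [-0.002, 0.002, -1.0]]
force: [1.5, 3.2, 2.3]
finger_gap: 0.152
gripper_force: 29.3
```

```bash
python3 -m creep '-.0041 .0031 0 -.98;-.0038 .0034 0 -.98;-.0035 .0037 0 -.98;-.0032 .0040 0 -.98;-.0028 .0043 0 -.98;-.0025 .0045 0 -.98;-.0021 .0047 0 -.98;-.0016 .0049 0 -.98;-.0012 .0050 0 -.98;-.0008 .0051 0 -.98'; python3 -m creep '-.0004 .0051 0 -.98;.0001 .0051 0 -.98;.0005 .0051 0 -.98;.0009 .0050 0 -.98;.0014 .0049 0 -.98;.0018 .0048 0 -.98;.0022 .0046 0 -.98;.0026 .0044 0 -.98;.0030 .0042 0 -.98;.0033 .0039 0 -.98'
```

```text
t: 54.65
ee_pos: [0.5758, -0.1187, 0.1743]
ee_rot: [[-0.11, 0.994, 0.002], [0.994, 0.11, -0.002], [-0.003, 0.002, -1.0]]
force: [0.8, -1.8, 2.1]
finger_gap: 0.152
gripper_force: 29.5
t: 55.65
ee_pos: [0.5905, -0.0717, 0.1743]
ee_rot: [[0.678, 0.735, -0.001], [0.735, -0.678, -0.002], [-0.002, 0.001, -1.0]]
force: [-4.7, -3.1, 4.9]
finger_gap: 0.152
gripper_force: 29.8
```

```bash
python3 -m creep '.0036 .0036 0 -.98;.0039 .0033 0 -.98;.0042 .0030 0 -.98;.0044 .0026 0 -.98;.0046 .0022 0 -.98;.0048 .0018 0 -.98;.0049 .0014 0 -.98;.0050 .0010 0 -.98;.0051 .0005 0 -.98;.0051 .0001 0 -.98'; python3 -m creep '.0051 -.0004 0 -.98;.0051 -.0008 0 -.98;.0050 -.0012 0 -.98;.0049 -.0016 0 -.98;.0047 -.0020 0 -.98;.0045 -.0024 0 -.98;.0043 -.0028 0 -.98;0 0 0 0;0 0 0 0'
python3 - <<'E'
import numpy as np
from plant import bot
p=bot.state()["ee_pos"]; d=p[:2]-[.635,-.1107]; print(np.hypot(*d),np.degrees(np.arctan2(d[1],d[0])))
from loc import *
go("carriage_mid",box(.074,.21,.025,.05),.04,True,(0,))
go("can1",cyl(.026,.035,.135),.085,False)
E
```

```text
t: 56.65
ee_pos: [0.6357, -0.0523, 0.1743]
ee_rot: [[1.0, -0.03, -0.003], [-0.03, -1.0, -0.002], [-0.003, 0.002, -1.0]]
force: [-6.3, -1.8, 6.9]
finger_gap: 0.153
gripper_force: 30.3
t: 57.55
ee_pos: [0.669, -0.0636, 0.1742]
ee_rot: [[0.81, -0.586, -0.003], [-0.586, -0.81, -0.002], [-0.002, 0.003, -1.0]]
force: [-7.0, -2.0, 6.9]
finger_gap: 0.147
gripper_force: 31.5
0.0580998004758528 54.155724329604226
carriage_mid 0.94 1 [0.6595 0.1164 0.0183] iou 0.367
carriage_mid 0.56 1 [ 0.5429  0.3588 -0.6714] iou 0.121
can1 0.75 2 [0.6634 0.0493] iou 0.517
can1 0.75 1 [0.6632 0.0498] iou 0.887
can1 0.75 1 [0.6649 0.0484] iou 0.152
can1 0.63 2 [0.6587 0.1868] iou 0.694
can1 0.63 1 [0.6588 0.1865] iou 0.944
can1 0.63 1 [0.6606 0.1899] iou 0.445
can1 0.32 1 [ 0.6232 -0.1535] iou 0.3
```

```bash
python3 -m creep '.0025 -.0019 0 -.6;0 0 0 0;0 0 0 0;0 0 0 0;0 0 0 0;0 0 0 0'|head -4; python3 -m creep '0 0 0 0;0 0 0 0;0 0 0 0;0 0 0 0;0 0 0 0' .45; python3 -m creep '0 0 .02 0;0 0 .03 0;0 0 .04 0;0 0 .04 0;0 0 .04 0;-.04 0 0 0;-.04 0 0 0;-.04 0 0 0;-.04 0 0 0;-.04 0 0 0' >/dev/null;python3 -m creep '-.03 -.04 0 0;0 -.04 0 0;0 -.04 0 0;0 -.04 0 0;0 -.04 0 0;0 0 0 0;0 0 0 0'
python3 - <<'E'
from loc import *
go("carriage_mid",box(.074,.21,.025,.05),.04,True,(0,))
go("can1",cyl(.026,.035,.135),.085,False)
for n in S: print(n,[(round(d["score"],2),d["rect"]) for d in bot.recognise("start_top",n)])
b=S["top"]["color"][90:240,60:360,::-1]; a=S["scene"]["color"][100:300,230:410,::-1]
a=cv2.resize(a,(360,400)); b=cv2.resize(b,None,fx=1.4,fy=1.4); 
c=cv2.resize(S["top"]["color"][130:200,140:200,::-1],(163,190)); d=cv2.resize(S["top"]["color"][130:190,260:350,::-1],(257,190))
o=np.vstack([b,np.hstack([c,d])]); cv2.imwrite("pics/e.png",np.hstack([a,o]))
E
```

```text
t: 58.45
ee_pos: [0.6714, -0.0654, 0.1743]
ee_rot: [[0.779, -0.627, -0.004], [-0.627, -0.779, -0.001], [-0.002, 0.003, -1.0]]
force: [-6.9, -0.6, 8.1]
t: 58.95
ee_pos: [0.6722, -0.0643, 0.1727]
ee_rot: [[0.779, -0.628, -0.0], [-0.628, -0.779, -0.0], [-0.0, 0.0, -1.0]]
force: [-0.0, -0.2, -0.2]
finger_gap: 0.451
gripper_force: 0.0
t: 60.65
ee_pos: [0.4419, -0.2649, 0.3427]
ee_rot: [[0.777, -0.629, -0.0], [-0.629, -0.777, 0.001], [-0.001, -0.0, -1.0]]
force: [-0.4, -0.6, -0.3]
finger_gap: 0.452
gripper_force: 0.0
carriage_mid 0.96 2 [0.6607 0.1127 0.0048] iou 0.38
carriage_mid 0.96 1 [0.6604 0.1141 0.0104] iou 0.441
carriage_mid 0.96 1 [ 0.6634  0.11   -0.0088] iou 0.333
can1 0.88 2 [0.6633 0.0494] iou 0.928
can1 0.88 1 [0.6648 0.0504] iou 0.953
can1 0.88 1 [0.6624 0.0479] iou 0.948
can1 0.66 2 [0.6602 0.1161] iou 0.782
can1 0.66 1 [0.6597 0.1153] iou 0.912
can1 0.66 1 [0.6603 0.1172] iou 0.653
scene [(0.32, [256.7, 230.6, 314.6, 283.0])]
top [(0.5, [150.4, 168.8, 162.1, 182.8])]
```

View pics/e.png

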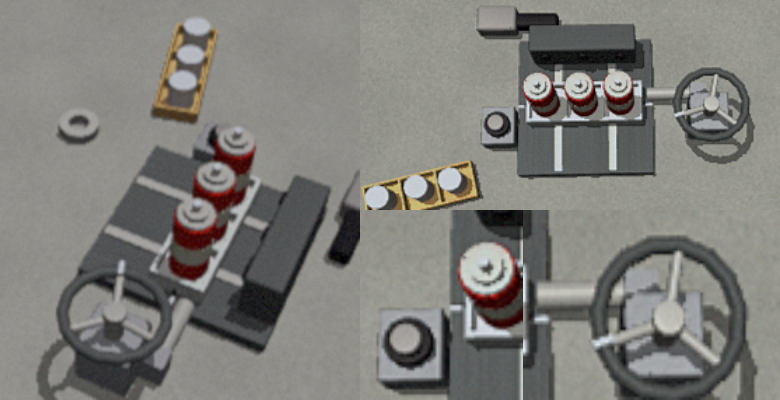

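The carriage is at the line: wheel angle comes out around 4.37–4.46 rad by tool turn, index and can shift, and cans and caps are in place. Next I locate the button precisely.

Run:
```python
from loc import *
def tri(a,b):
    L=[]
    A=np.zeros((3,3)); r=np.zeros(3)
    for n,p in(("scene",a),("top",b)):
        d=S[n]["rotation"]@np.linalg.solve(S[n]["mtx"],[*p,1.]); d/=np.linalg.norm(d); M=np.eye(3)-np.outer(d,d); A+=M; r+=M@S[n]["eye"]
    return np.linalg.solve(A,r)
print(tri((341.95,167.85),(156.5,176.2)))
for z in(.04,.05,.06,.07): print(z,ray(S["top"],(156.5,176.2),z).round(4),ray(S["scene"],(341.95,167.85),z).round(4))
for n,u in(("top",(140,150,180,200)),("scene",(325,150,365,195))):
    l,t,r,b=u; cv2.imwrite(f"/tmp/{n}.png",cv2.resize(S[n]["color"][t:b,l:r,::-1],(400,450),interpolation=2))
cv2.imwrite("pics/btn.png",np.hstack([cv2.imread("/tmp/top.png"),cv2.imread("/tmp/scene.png")]))
```

```text
[0.62029216 0.27217108 0.04998529]
0.04 [0.6249 0.2759 0.04  ] [0.6161 0.2798 0.04  ]
0.05 [0.6221 0.2736 0.05  ] [0.6188 0.2702 0.05  ]
0.06 [0.6194 0.2713 0.06  ] [0.6216 0.2607 0.06  ]
0.07 [0.6167 0.269  0.07  ] [0.6243 0.2511 0.07  ]
```

View pics/btn.png

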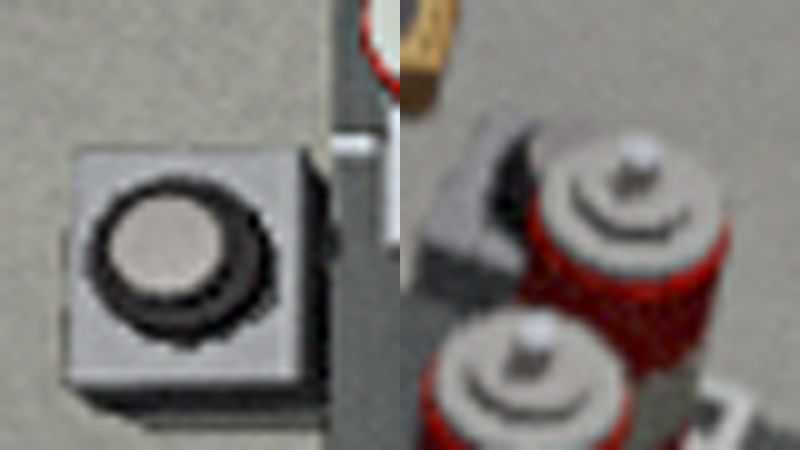

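```bash
python3 -m creep '.0149 .0447 0 .8;.0149 .0447 0 .8;.0149 .0447 0 .8;.0149 .0447 0 .8;.0149 .0447 0 .8;.0149 .0447 0 .8;.0149 .0447 0 .8;.0149 .0447 0 .8;.0149 .0447 0 .8;.0149 .0447 0 .8' 0 >/dev/null; python3 -m creep '.0149 .0447 0 0;.0149 .0447 0 0;0 0 0 0;0 0 -.04 0;0 0 -.04 0;0 0 -.04 0;0 0 -.03 0;0 0 -.03 0;0 0 0 0;0 0 0 0'
```

```text
t: 63.15
ee_pos: [0.6208, 0.2717, 0.1629]
ee_rot: [[1.0, 0.019, -0.001], [0.019, -1.0, -0.0], [-0.001, 0.0, -1.0]]
force: [-0.2, 0.4, 0.6]
finger_gap: -0.002
gripper_force: 0.0
```

```bash
python3 -m creep '0 0 -.01 0;0 0 -.01 0;0 0 -.004 0;0 0 0 0;0 0 0 0'|egrep "pos|force"; python3 -m creep '0 0 -.002 0;0 0 -.002 0;0 0 0 0'|egrep "pos|force";python3 -m creep '0 0 -.002 0;0 0 0 0'|egrep "pos|force"; python3 -m creep '0 0 -.002 0;0 0 0 0'|egrep "pos|force"
```

```text
ee_pos: [0.621, 0.2721, 0.139]
force: [0.8, 0.1, -0.2]
gripper_force: 0.0
ee_pos: [0.621, 0.272, 0.1348]
force: [-0.6, -0.5, -0.1]
gripper_force: 0.0
ee_pos: [0.6211, 0.2721, 0.1332]
force: [-0.3, 0.1, 2.0]
gripper_force: 1.1
ee_pos: [0.6212, 0.2721, 0.1312]
force: [-0.7, 0.1, 3.0]
gripper_force: 1.7
```

```bash
python3 -m creep '0 0 -.002 0;0 0 0 0'|egrep "pos|^force"; python3 -m creep '0 0 -.0015 0;0 0 0 0'|egrep "pos|^force"; python3 -m creep '0 0 -.001 0;0 0 0 0'|egrep "pos|^force"
```

```text
ee_pos: [0.6212, 0.2721, 0.1292]
force: [-0.8, 0.5, 4.3]
ee_pos: [0.6212, 0.2721, 0.1286]
force: [-3.0, -0.5, 8.0]
ee_pos: [0.6213, 0.2722, 0.1285]
force: [-4.2, -2.1, 11.4]
```

Button bottomed out (stop at 0.1285, force rising). I'm holding briefly, then retracting and checking.

```bash
python3 -m creep '0 0 0 0;0 0 0 0;0 0 .02 0;0 0 .04 0;0 0 .05 0;0 0 .05 0;0 0 .04 0;-.03 -.05 0 0;-.03 -.05 0 0;-.03 -.05 0 0' >/dev/null; python3 -m creep '-.03 -.05 0 0;-.03 -.05 0 0;-.03 -.05 0 0;0 -.05 0 0;0 -.05 0 0;0 -.05 0 0;0 -.05 0 0;0 -.05 0 0;0 0 0 0;0 0 0 0'
python3 - <<'E'
from loc import *
go("can1",cyl(.026,.035,.135),.085,False)
b=S["top"]["color"][90:250,50:360,::-1]; a=S["scene"]["color"][100:300,230:410,::-1]
a=cv2.resize(a,(360,400)); b=cv2.resize(b,(430,222)); b=cv2.copyMakeBorder(b,0,178,0,0,0); cv2.imwrite("pics/f.png",np.hstack([a,b]))
E
```

```text
t: 66.95
ee_pos: [0.4661, -0.2361, 0.3252]
ee_rot: [[1.0, 0.017, -0.001], [0.017, -1.0, 0.002], [-0.001, -0.002, -1.0]]
force: [-0.3, 1.2, 0.2]
finger_gap: -0.004
gripper_force: 0.0
can1 0.95 2 [0.6633 0.0496] iou 0.921
can1 0.95 1 [0.664  0.0498] iou 0.949
can1 0.95 1 [0.6627 0.049 ] iou 0.899
can1 0.94 2 [0.6582 0.1868] iou 0.749
can1 0.94 1 [0.6582 0.1865] iou 0.882
can1 0.94 1 [0.6585 0.1869] iou 0.618
can1 0.66 2 [0.4906 0.4415] iou 0.223
can1 0.66 1 [0.4779 0.4032] iou 0.25
can1 0.66 1 [0.4923 0.4551] iou 0.305
can1 0.58 2 [0.6599 0.1161] iou 0.79
can1 0.58 1 [0.6613 0.1156] iou 0.934
can1 0.58 1 [0.6592 0.1187] iou 0.671
```

View pics/f.png

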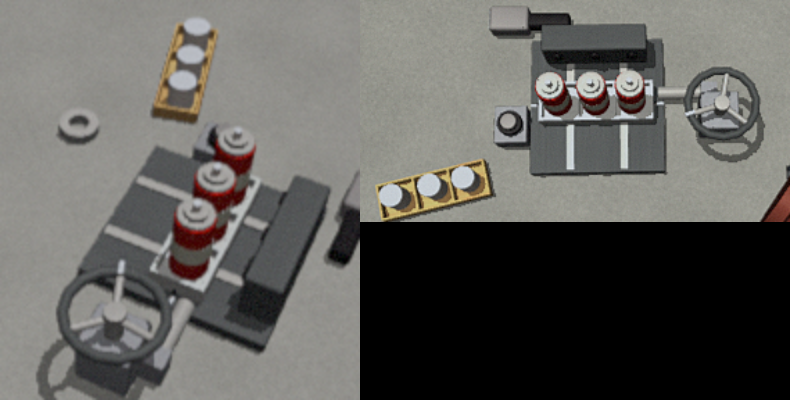

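All three cans are upright in the carriage at the set line, the caps are in the tray, and the arm is clear of everything. I'm handing in.

```bash
python3 -c "
from plant import bot;print(bot.job_done())"
```

```text
the job is handed in; nothing more can be done
None
```

I handed the job in with all three cans uncapped and standing in the carriage, the caps in the tray, the carriage wound to the set line (about 4.4 rad by measurement) and the start button pressed and released; no verdict came back.

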